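Hang the sachet caddy on the counter's transfer rail and run it up to the end stop

ROBOT

A 6-joint arm with a two-finger parallel gripper is mounted at the origin on the work surface. World frame = base frame: x ahead of the robot, y to its left, z up, the work surface at z = 0. Lengths are in m, angles in rad, forces in N, time in s.
With the tool pointing down it reaches from about 0.325 to 0.775 m from the base axis. Payload 9.3 kg.
Tool frame: the origin (TCP) lies at the very end of the fingers, on their centre line; the grasp point (between the pads) lies 19 mm behind it; x points along the fingers, z is the direction in which the jaws open and shut, and the axes are right-handed (so a half turn about x gives the same grasp; the last joint's range is limited). The gripper opens to 85 mm and grips with 20 to 120 N. Pads are 22 mm wide; open, the fingers measure 114 mm over their backs; the gripper's body (76 mm by 85 mm) begins 54 mm behind the grasp point. The pads swing forward as they close: fully open they stand 13 mm farther back than shut.
Start: joints at [1.134, 0.259, 0.021, 1.334, 0, 1.418], TCP at [0.154, 0.528, 0.231] pointing down, gripper open.
Joint ranges: [-3.04, 3.04], [-0.91, 1.82], [-1.04, 1.36], [-1.92, 1.95], [-1.52, 1.45], [-3.14, 3.14]. Speed limits (rad/s): [2.22, 2.22, 2.79, 3.14, 3.14, 3.14].

INTERFACE

Orientations are given as [roll, pitch, yaw] about the fixed x, y, z axes, in that order (R = Rz(yaw) Ry(pitch) Rx(roll)).
In Python, from cell import env gives the robot as it stands. The module is installed in compiled form; this text tells all that it offers. Calls block until the motion is done:
- env.movep(position, orientation): joint-space move of the TCP to a pose.
- env.move_l(position, velocity=0.15, attitude=None): straight line of the TCP; attitude=None keeps the orientation; velocity is the mean speed in m/s.
- env.move_j(angles): joint-space move.
- env.let_go() and env.close(grasp_force=None): open the fingers fully, or close them until they stop; grasp_force is the grip in N (None keeps the last).
- env.wait(seconds).
- env.ik(position, orientation): joint angles nearest the present ones, or None.
- env.get_image(name): name is "scene" or "top"; returns (picture, depth): 480x640x3 uint8, red, green, blue; 480x640 float32, m along the optical axis (not along the pixel's ray), 0 where there is no reading.
- env.camera_model(name): a dict with "fx", "fy", "cx", "cy" (pixels), "R" (3x3) and "t" (3): a world point X has camera coordinates R X + t. Camera axes: x right, y down, z forward; pixel columns grow to the right and rows downward; lengths in m; the calibration is good to about 2 mm. A picture is of the moment at which its call begins. camera_model takes no time and is no camera call.
A pose or a line that the arm cannot do raises env.PlanningError and nothing moves.
- env.sign_off(): hands the job in, once; it reports no verdict.
Trained networks look in the newest picture that a camera, given by its name, has taken for a name from the list of things; names that differ only in an ending like _2 or _b are one class to them, and where a whole thing is asked for, a point or a joint stands for the part that bears it (a point fixed in the world has none). Each returns a list of dicts, best first, with "conf" (0 to 1); they miss things now and then, are a little off and sometimes report something else, mostly with a low value. They report only what shows in the picture. A call takes as long as a camera call. They do not tell look-alikes from the thing itself.
- env.masks_of(query, camera): "mask" (480x640 bool, what is visible of it).
- env.landmark_of(query, camera): "xyz" ([x, y, z] in m, in world coordinates, good to about 4 mm: a listed point, or the origin of a listed thing).
Readings, each from a call of its own:
- env.current_time_s(): time.
- env.current_qpos(): joint angles.
- env.current_joint_vel(): joint speeds.
- env.current_joint_efforts(): joint torques, N m.
- env.current_ee_pos(): TCP position.
- env.current_orientation(): TCP orientation.
- env.current_ft_force(): force on the tool from outside, world axes, zero at the start.
- env.current_wrist_torque(): the same for the moment, N m.
- env.current_grip_width(): finger opening in m.
Only numpy, scipy, OpenCV 4.12 (cv2) and the standard library are available. Lean on these libraries where they do the work, as an engineer would, in place of code of your own. Each camera call takes 0.05 s, during which the arm holds its last target.

TASK

Pick up the green sachet caddy by its black grip, lift its steel hook over the lip of the aluminium transfer rail at the yellow-marked loading stretch, and lower it gently until the hook sits fully down in the groove behind the lip and you feel the groove bear its weight. Keeping it seated, slide it along the rail away from the loading stretch until it has pushed the orange flag back and rests against the black rubber buffer of the blue end stop, then let go and leave it hanging there. Be gentle with the rail and buffer (never more than about 20 N), and leave the jar, the tub and the brass weight where they are.

Things in the scene. Friction and masses are not known exactly. Their poses are not given: they have to be found in the camera images.
- caddy_grip (a point): centre of the caddy's black grip block: 30 mm along caddy x, 20 along y (pinch it across y), 50 tall, standing on the hook's bridge, whose top is 25 mm below this point. At (-25, 0, 175) mm in the caddy's frame; axes as the caddy's. The caddy starts upright on the counter beyond the rail.
- caddy: loose, 0.2 to 0.4 kg: green open box 60 (x) x 90 (y) x 70 (z) mm with sachets; steel back plate 60 wide (y), x -30 to -25, rising to z 150; at its top a hook, see hook_foot. Origin: centre of the box's underside; z up, x from the hook to the box's front. Hung properly its underside is about 30 mm above the counter and it tilts a few degrees at most.
- hook_foot (a point): lowest point of the steel hook's leg, mid-width; (-42, 0, 120) mm in the caddy's frame, same axes. Hook 60 mm wide in y: level bridge z 144 to 150, x -45 to -25, then the leg down behind it, x -45 to -39, with a rounded foot at z 120. The slot between leg and plate is 9 mm.
- rail: fixed aluminium rail 440 mm long (y) on two posts. Origin on the counter under the lip, mid-length; x points away from the robot, to the side where the caddy hangs; z up. Lip 5 mm thick at x = 0, rounded top z 164. Smooth front face x +2.5, z 90 up to the lip: with the plate flat on it the leg clears the lip by 4 mm. Yellow loading stretch: y -170 to -40 (for the hook's middle).
- rail_seat (a point): on the groove's floor, midway across it and along the rail: (-8.5, 0, 150) mm in the rail's frame, same axes. Groove x -14.5 to -2.5; back wall behind it x -19.5 to -14.5, top z 170.
- flag (a joint): orange light spring flag (<0.5 N) on the blue end stop (top z 178) on the rail's +y half; m, 0 free, grows as the caddy pushes it to +y; 0.012 = caddy just touches the rubber buffer (2.5 N/mm, 9 mm travel), which meets the end of the hook. The stop is clamped anew each time: buffer face anywhere at rail y 65 to 150 mm, not measured; slide slowly and feel for it.
- jar: bystander: amber jar with green cap, 68 mm across, 110 mm tall; origin under its centre
- tub: bystander: clear food tub, 114 x 84 x 58 mm, white lid and green clip; origin under its centre
- weight: bystander: brass scale weight, 44 mm across, 58 mm tall; origin under its centre
Things that resemble listed ones, but are neither listed nor needed, are in the scene too. There is more than one size of the caddy; the job needs the larger.

How it is judged:
On the way, in this order (a step that is already met when the one before it is completed fails the run):
1. the hook hangs on the yellow loading stretch, fully down in the groove behind the lip, the rail bearing at least about its weight (z of hook_foot in the frame of rail_seat between -0.003 and 0.0025 m and x of hook_foot in the frame of rail_seat between -0.006 and 0.006 m and angle between the x axis of caddy and the x axis of rail, either way round below 0.12 rad and angle between caddy's own z axis and vertical below 0.15 rad and y of hook_foot in the frame of rail_seat between -0.18 and -0.03 m and contact force between caddy and rail above 1.8 N), for 0.2 s.
2. still seated, the caddy has slid along and pushed the flag back to the buffer (flag at least 9 mm) (z of hook_foot in the frame of rail_seat between -0.003 and 0.0025 m and x of hook_foot in the frame of rail_seat between -0.006 and 0.006 m and angle between the x axis of caddy and the x axis of rail, either way round below 0.12 rad and angle between caddy's own z axis and vertical below 0.15 rad and value of joint flag above 0.009 m), for 0.2 s.
At the end, for the whole second after the job is handed in: Caddy released, still, upright (8.5 deg) and in line with the rail (7 deg); hook foot within 2.5 mm of the groove floor and 6 mm of its middle, behind the lip; flag pushed back at least 9 mm (within 3 mm of the buffer); jar, tub and weight upright in place (all of step 2 and linear speed of caddy below 0.02 m/s and contact force between the fingers and caddy below 0.1 N and angle between each of jar, tub, weight's own z axis and vertical below 0.2 rad); the robot touches nothing.
It fails at once if the caddy is pressed, knocked or dropped on the rail or its end stop with more than 22 N (contact force between caddy and rail above 22 N).
It fails at once if the gripper or arm bears on the rail or its end stop with more than 10 N (contact force between any of the fingers, the arm and rail above 10 N).
It fails at once if the jar is pushed more than 15 mm from its place (distance of jar from where it was at the start of the episode above 0.015 m).
It fails at once if the tub is pushed more than 15 mm from its place (distance of tub from where it was at the start of the episode above 0.015 m).
It fails at once if the weight is pushed more than 15 mm from its place (distance of weight from where it was at the start of the episode above 0.015 m).
It also fails if it takes over 59 s, if anything falls off the work surface, if the arm or the gripper's body presses on something with over 40 N, if the wrist force passes 120 N, or if a joint passes its speed limit or range.

## Working session

There is one attempt and no reset: what is moved stays moved. The work goes in short steps, each a Python script; the robot and the scene stay as the last script left them, time stands still between calls to the robot, and variables do not carry over. Pictures are saved under pics/ and viewed, and the job is handed in when it is done.

```bash
mkdir -p pics
cat > h.py <<'E'
import numpy as np,cv2
from cell import env
def save(n,im): cv2.imwrite('pics/'+n+'.png',im[...,::-1])
def pt(cam,u,v,d):
    m=env.camera_model(cam);c=np.array([(u-m['cx'])/m['fx']*d,(v-m['cy'])/m['fy']*d,d])
    return np.array(m['R']).T@(c-np.array(m['t']))
def cloud(cam,depth):
    m=env.camera_model(cam);v,u=np.mgrid[:480,:640]
    c=np.stack([(u-m['cx'])/m['fx']*depth,(v-m['cy'])/m['fy']*depth,depth],-1)
    return (c-np.array(m['t']))@np.array(m['R'])
E
python3 - <<'E'
from h import *
for c in ['scene','top']:
    im,d=env.get_image(c);save(c+'0',im);np.savez(''+c+'0.npz',im=im,d=d)
    for q in ['caddy_grip','caddy','hook_foot','rail','rail_seat','flag','jar','tub','weight']:
        print(c,q,[(np.round(r['xyz'],3).tolist(),round(float(r['conf']),2)) for r in env.landmark_of(q,c)])
print(env.current_time_s(),env.current_orientation(),env.current_ft_force(),env.current_grip_width())
E
```

```text
scene caddy_grip [([0.823, -0.083, 0.127], 0.93), ([0.653, -0.048, 0.174], 0.81), ([0.651, 0.311, -0.002], 0.26)]
scene caddy [([0.672, -0.043, 0.001], 0.85), ([0.8, -0.084, -0.004], 0.72)]
scene hook_foot [([0.632, -0.051, 0.122], 0.83), ([0.83, -0.085, 0.091], 0.72), ([0.484, -0.025, 0.149], 0.51)]
scene rail []
scene rail_seat [([0.482, -0.019, 0.148], 0.64)]Traceback (most recent call last):
  File "<stdin>", line 5, in <module>
ValueError: it knows: caddy, caddy_grip, hook_foot, jar, rail, rail_seat, tub, weight
```

Run:
```python
from h import *
for c in ['scene','top']:
    im,d=env.get_image(c);save(c+'0',im);np.savez(''+c+'0.npz',im=im,d=d)
    for q in ['caddy_grip','caddy','hook_foot','rail','rail_seat','jar','tub','weight']:
        print(c,q,[(np.round(r['xyz'],3).tolist(),round(float(r['conf']),2)) for r in env.landmark_of(q,c)])
print(env.current_time_s(),env.current_orientation(),env.current_ft_force(),env.current_grip_width())
```

```text
scene caddy_grip [([0.82, -0.08, 0.126], 0.9), ([0.654, -0.047, 0.173], 0.66)]
scene caddy [([0.671, -0.044, -0.002], 0.93), ([0.798, -0.082, -0.007], 0.91)]
scene hook_foot [([0.83, -0.085, 0.089], 0.73), ([0.634, -0.052, 0.118], 0.63)]
scene rail []
scene rail_seat [([0.483, -0.023, 0.147], 0.72)]
scene jar [([0.606, -0.283, 0.0], 0.76)]
scene tub [([0.649, 0.31, -0.0], 0.81), ([0.483, -0.021, 0.15], 0.39)]
scene weight [([0.35, 0.359, -0.002], 0.81)]
top caddy_grip [([0.652, -0.045, 0.174], 0.93), ([0.822, -0.082, 0.127], 0.8)]
top caddy [([0.678, -0.04, 0.004], 0.73), ([0.798, -0.085, -0.002], 0.62)]
top hook_foot [([0.833, -0.081, 0.09], 0.8), ([0.483, -0.021, 0.148], 0.67)]
top rail [([0.494, -0.022, -0.004], 0.68)]
top rail_seat [([0.484, -0.022, 0.15], 0.75), ([0.675, -0.037, 0.005], 0.26)]
top jar [([0.602, -0.285, 0.001], 0.57)]
top tub [([0.649, 0.306, -0.002], 0.82)]
top weight [([0.352, 0.359, -0.001], 0.55)]
1.2 [0.04830752 1.57075599 1.33532506] [-0.19725469 -0.18089897 -0.47025174] 0.08529237928651077
```

View pics/scene0.png

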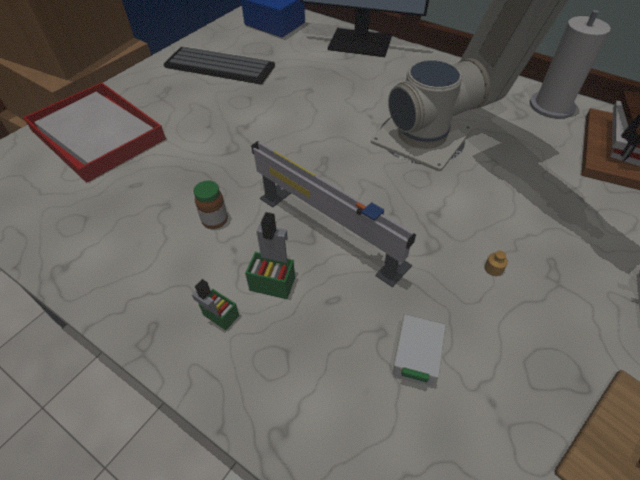

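View pics/top0.png

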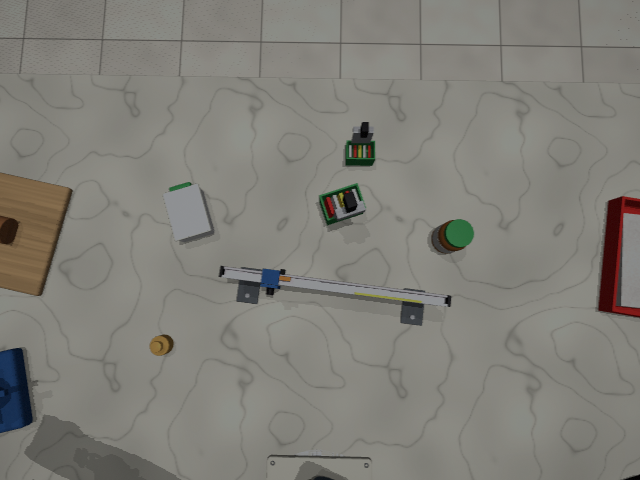

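The scene view shows the large caddy at about (270,258) and the small look-alike at (215,302). The rail runs from (255,148) to (410,245), with the blue stop at (372,211). The top view has the rail from (222,271) to (449,300), the stop at (271,279), and the caddy grip at (350,200). Next I'll refine the rail and caddy poses from depth.

Run:
```python
from h import *
for c in ['top','scene']:
    z=np.load(c+'0.npz');P=cloud(c,z['d']);ok=z['d']>0;im=z['im'].astype(int)
    X,Y,Z=P[...,0],P[...,1],P[...,2]
    # rail top region
    m=ok&(Z>.14)&(Z<.19)&(X>.38)&(X<.57)&(abs(Y)<.3)
    p=P[m];print(c,'rail n',len(p),p.min(0),p.max(0))
    mm=m&(Z<.176)&(Z>.15); q=P[mm];
    k=cv2.fitLine(q[:,:2].astype(np.float32),cv2.DIST_HUBER,0,.01,.01).ravel();print('rail line',k,'yaw',np.arctan(-k[0]/k[1]), )
    t=(q[:,:2]-k[2:])@k[:2];print('ends',k[2:]+k[:2]*t.min(),k[2:]+k[:2]*t.max(),t.max()-t.min())
    m=ok&(Z>.02)&(Z<.22)&(X>.59)&(X<.75)&(Y>-.12)&(Y<.03)
    p=P[m];print('caddy n',len(p),p.min(0),p.max(0))
    for lo,hi in [(.03,.08),(.08,.14),(.14,.155),(.16,.193),(.193,.21)]:
        q=P[m&(Z>lo)&(Z<hi)]
        if len(q)>5: print(lo,hi,len(q),q.mean(0).round(4),cv2.minAreaRect(q[:,:2].astype(np.float32)*1000))
    gm=m&(im[...,1]>im[...,0]*1.5)&(im[...,1]>im[...,2]*1.3)&(Z>.055);q=P[gm]
    print('rim',len(q),cv2.minAreaRect(q[:,:2].astype(np.float32)*1000))
    b=ok&(im[...,2]>im[...,0]*1.8)&(X>.4)&(X<.56)&(abs(Y)<.3)&(Z>.14);q=P[b];print('blue',len(q),q.mean(0),cv2.minAreaRect(q[:,:2].astype(np.float32)*1000))
    b=ok&(im[...,0]>150)&(im[...,1]<im[...,0]*.75)&(im[...,2]<100)&(X>.4)&(X<.56)&(abs(Y)<.3)&(Z>.14);q=P[b];print('orange',len(q),q.mean(0) if len(q) else 0)
    b=ok&(im[...,0]>110)&(im[...,1]>110)&(im[...,2]<80)&(X>.4)&(X<.56)&(abs(Y)<.3);q=P[b];print('yellow',len(q),q.min(0),q.max(0)) if len(q) else 0
    u=im[150:260,280:400] if c=='top' else im[200:310,220:340]
    save('crop_'+c,cv2.resize(u.astype(np.uint8),None,fx=5,fy=5,interpolation=cv2.INTER_CUBIC))
    u=im[255:320,210:460] if c=='top' else im[130:290,240:430]
    save('crail_'+c,cv2.resize(u.astype(np.uint8),None,fx=3,fy=3,interpolation=cv2.INTER_CUBIC))
```

```text
top rail n 2857 [ 0.45186002 -0.24576066  0.14035871] [0.52021477 0.20452514 0.18231598]
rail line [ 0.10298588  0.9946828   0.48471332 -0.02680523] yaw -0.1031688
ends [ 0.46207927 -0.24541476] [0.50861862 0.20408263] 0.45190023251167777
caddy n 1232 [ 0.62191732 -0.09080518  0.02011507] [0.71660337 0.01161378 0.20260732]
0.03 0.08 683 [ 0.6796 -0.0302  0.0578] ((674.0177612304688, -39.29824447631836), (60.54377746582031, 90.4755859375), 19.754125595092773)
0.08 0.14 51 [ 0.6327 -0.044   0.1254] ((631.6730346679688, -51.032310485839844), (18.272462844848633, 62.33885192871094), 1.2287428379058838)
0.14 0.155 232 [ 0.639  -0.0503  0.1493] ((645.905029296875, -49.357810974121094), (30.47940444946289, 60.01151657104492), 19.61065673828125)
0.16 0.193 53 [ 0.6418 -0.0449  0.1765] ((643.3977661132812, -43.22334289550781), (33.33345413208008, 15.761005401611328), 54.715606689453125)
0.193 0.21 164 [ 0.6498 -0.0476  0.1991] ((649.9971313476562, -47.678218841552734), (29.794763565063477, 19.94980812072754), 18.636215209960938)
rim 221 ((668.52294921875, -40.963409423828125), (70.33898925781
[... 974 characters left out ...]
94), (34.8436279296875, 60.98295593261719), 21.71901512145996)
0.16 0.193 161 [ 0.6589 -0.041   0.1771] ((654.5614624023438, -40.246238708496094), (17.743410110473633, 34.38491439819336), 74.25724792480469)
0.193 0.21 143 [ 0.6542 -0.0462  0.1997] ((652.6090698242188, -47.38356018066406), (30.27930450439453, 20.13550567626953), 20.94921112060547)
rim 298 ((677.2608032226562, -37.411460876464844), (60.29942321777344, 88.0516357421875), 19.742931365966797)
blue 186 [0.50202597 0.10629472 0.17865705] ((500.7558288574219, 105.78978729248047), (30.998891830444336, 34.25307846069336), 83.0794906616211)
orange 0 0
yellow 44 [ 0.4580774  -0.18330184  0.16805836] [ 0.4766076  -0.06353419  0.17301484]
```

```bash
python3 -c "
import cv2,numpy as np
a=cv2.imread('pics/crop_top.png');b=cv2.imread('pics/crail_scene.png');a=cv2.resize(a,(400,370));b=cv2.resize(b,(400,340));h=np.zeros((370,800,3),np.uint8);h[:370,:400]=a;h[:340,400:]=b
cv2.imwrite('pics/mix.png',h)"
```

```text
(no output)
```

View pics/mix.png

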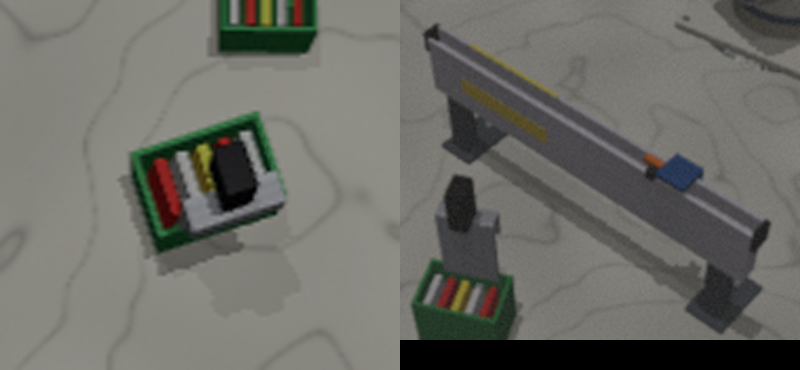

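View pics/crail_top.png

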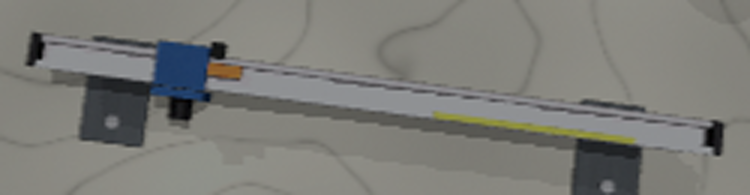

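The crops match the listed geometry: the hook is on the robot side, the stop is at +y, and the yellow stretch is at -y. Caddy yaw comes out near 0.345 rad and rail yaw near -0.105. I'll check the rail profile and the IK.

Run:
```python
from h import *
for c in ['top','scene']:
    z=np.load(c+'0.npz');P=cloud(c,z['d']);ok=z['d']>0
    m=ok&(P[...,0]>.4)&(P[...,0]<.56)&(abs(P[...,1]+.02)<.2)&(P[...,2]>.06)&(P[...,2]<.2)
    if c=='scene':
        f=m&(P[...,2]>.1)&(P[...,2]<.15)
        q=P[f];k=cv2.fitLine(q[:,:2].astype(np.float32),cv2.DIST_HUBER,0,.001,.001).ravel();print('face',len(q),k,np.arctan(-k[0]/k[1]), 'x at y=-.021',k[2]+k[0]/k[1]*(-.021-k[3]))
    for psi in (-.100,-.105,-.11):
        R=np.array([[np.cos(psi),-np.sin(psi)],[np.sin(psi),np.cos(psi)]])
        q=P[m];l=(q[:,:2]-[.4925,-.021])@R
        for zl,zh in [(.1,.14),(.145,.155),(.158,.167),(.167,.176)]:
            s=(q[:,2]>zl)&(q[:,2]<zh)&(l[:,1]<.06)
            if s.sum()>5: print(c,psi,zl,s.sum(),(np.percentile(l[s,0],[5,25,50,75,95])*1000).round(1),'L/R', [ (np.median(l[s&g,0])*1000).round(1) for g in (l[:,1]<-.1,abs(l[:,1])<.05)])
for nm,p,yaws in [('grasp',[.6513,-.0475,.161],(1.916,-1.226)),('load',[.49,-.122,.235],(1.466,-1.676)),('end',[.51,.06,.191],(1.466,-1.676))]:
    for y in yaws: 
        r=env.ik(p,[0,np.pi/2,y]);print(nm,y,None if r is None else np.round(r,2))
```

```text
top -0.1 0.1 22 [-18.9 -18.5 -18.1 -17.6 -17.2] L/R [np.float64(-18.6), np.float64(-17.5)]
top -0.1 0.145 796 [-12.2  -9.9  -6.9  -3.9  -1.5] L/R [np.float64(-7.5), np.float64(-6.3)]
top -0.1 0.158 351 [-1.4 -0.   1.3  2.6  3.9] L/R [np.float64(0.7), np.float64(1.8)]
top -0.1 0.167 356 [-17.9 -16.7 -15.4 -14.2 -12.8] L/R [np.float64(-16.0), np.float64(-14.8)]
top -0.105 0.1 22 [-18.  -17.9 -17.7 -17.6 -17.4] L/R [np.float64(-17.9), np.float64(-17.5)]
top -0.105 0.145 796 [-11.8  -9.5  -6.5  -3.5  -1.1] L/R [np.float64(-6.8), np.float64(-6.3)]
top -0.105 0.158 351 [-0.7  0.3  1.6  3.   4.1] L/R [np.float64(1.5), np.float64(1.7)]
top -0.105 0.167 356 [-17.4 -16.3 -15.1 -13.8 -12.8] L/R [np.float64(-15.2), np.float64(-14.9)]
top -0.11 0.1 22 [-17.6 -17.5 -17.4 -17.2 -17.1] L/R [np.float64(-17.1), np.float64(-17.5)]
top -0.11 0.145 796 [-11.5  -9.1  -6.2  -3.2  -0.8] L/R [np.float64(-6.0), np.float64(-6.3)]
top -0.11 0.158 351 [-0.4  0.7  2.   3.3  4.4] L/R [np.float64(2.2), np.float64(1.7)]
top -0.11 0.167 356 [-17.1 -16.  -14.7 -13.5 -12.4] L/R [np.float64(-14.5), np.float64(-14.9)]
fa
[... 783 characters left out ...]
 [np.float64(-13.4), np.float64(-13.0)]
scene -0.11 0.1 977 [4.  5.  5.6 6.3 7.3] L/R [np.float64(5.5), np.float64(5.6)]
scene -0.11 0.145 467 [-12.6 -11.    4.5   5.6   6.8] L/R [np.float64(4.5), np.float64(4.4)]
scene -0.11 0.158 548 [-12.6 -11.4   2.6   5.1   6.5] L/R [np.float64(2.5), np.float64(2.8)]
scene -0.11 0.167 275 [-16.2 -14.3 -12.7 -11.3 -10.2] L/R [np.float64(-12.6), np.float64(-12.9)]
grasp 1.916 [-0.2   0.46  0.15  1.26  0.   -0.55]
grasp -1.226 [-0.2   0.46  0.15  1.26  0.    2.6 ]
load 1.466 [-0.41  0.18 -0.07  1.32  0.   -0.31]
load -1.676 [-0.41  0.18 -0.07  1.32  0.    2.84]
end 1.466 [-0.05  0.21 -0.14  1.21  0.    0.06]
end -1.676 [-0.05  0.21 -0.14  1.21  0.   -3.08]
```

```bash
cat >> h.py <<'E'
PSI=-.108; O=np.array([.495,-.021])
RX=np.array([np.cos(PSI),np.sin(PSI)]);RY=np.array([-np.sin(PSI),np.cos(PSI)])
PI2=np.pi/2
def rw(x,y,z): return np.r_[O+x*RX+y*RY,z]
def rl(p): d=np.array(p)[:2]-O; return np.array([d@RX,d@RY,p[2]])
def F(n=4):
    r=[]
    for _ in range(n): r.append(env.current_ft_force()); env.wait(.02)
    f=np.mean(r,0);return np.array([f[:2]@RX,f[:2]@RY,f[2]])
E
python3 - <<'E'
from h import *
p=env.current_ee_pos();env.move_l([p[0],p[1],.32],.3)
o=[0,PI2,1.916]
env.movep([.6513,-.0475,.27],o)
env.move_l([.6513,-.0475,.162],.12)
print('pre F',F(),env.current_ee_pos())
env.close(70)
print('w',env.current_grip_width(),'F',F())
env.move_l([.6513,-.0475,.240],.1)
env.wait(.2);print('lift F',F(8),env.current_ee_pos(),env.current_grip_width(),env.current_time_s())
im,d=env.get_image('scene');save('lift',im[120:360,160:480])
E
```

```text
pre F [0.11237585 0.37105525 0.90645176] [ 0.65173014 -0.04756367  0.16296845]
w 0.01906789807016966 F [ 0.26074208 -1.04562942  0.78223905]
lift F [ 0.12016843 -0.19258778 -2.27001153] [ 0.65123474 -0.04749865  0.23968572] 0.019396132611767952 7.3917
```

View pics/lift.png

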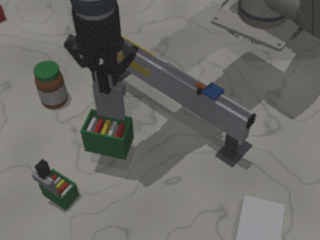

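The caddy is lifted: in the crop it hangs upright at about (108,110), and the grip width of 19.4 mm and roughly 3 N of weight agree. Next I'll line it up in front of the loading stretch.

Run:
```python
from h import *
o=[0,PI2,PSI+PI2]
env.movep(rw(.075,-.10,.240),o)
env.wait(.2);print('F',F(8),rl(env.current_ee_pos()),env.current_orientation(),env.current_time_s())
for c in ['scene','top']:
    im,d=env.get_image(c);save('ld_'+c,im[120:360,160:480] if c=='scene' else im[150:350,300:500]);P=cloud(c,d)
    D=P[...,:2]-O;lx=D@RX;ly=D@RY;Z=P[...,2]
    g=(d>0)&(im[...,1]>im[...,0]*1.4)&(im[...,1]>im[...,2]*1.25)&(lx>.03)&(lx<.18)&(abs(ly+.1)<.09)&(Z>.04)
    if g.sum()>20: 
        q=np.c_[lx[g],ly[g]].astype(np.float32)*1000;print(c,g.sum(),cv2.minAreaRect(q),Z[g].min(),Z[g].max())
    g=(d>0)&(lx>.055)&(lx<.135)&(abs(ly+.1)<.055)&(Z>.05)&(Z<.16)
    if g.sum()>20: 
        q=np.c_[lx[g],ly[g]].astype(np.float32)*1000;print(c,g.sum(),cv2.minAreaRect(q),Z[g].min(),Z[g].max())
    # front-face points of the box / plate : tilt
    for a,b in [(.085,.1),(.1,.115),(.115,.13)]:
        s=g&(Z>a)&(Z<b); print(a,s.sum(),np.percentile(lx[s],95) if s.sum()>5 else 0)
    print([(rl(r['xyz']).round(4),r['conf']) for r in env.landmark_of('hook_foot',c)])
```

```text
F [ 0.0036891   0.04098726 -2.38535445] [ 0.07541502 -0.0994541   0.23965923] [1.21379768 1.57035315 2.67785193] 8.3333
scene 1039 ((101.47420501708984, -97.7020263671875), (60.759212493896484, 91.64068603515625), 0.40633144974708557) 0.07833635241151064 0.15091810732190966
scene 1771 ((100.47029876708984, -99.10649108886719), (94.88739013671875, 62.354469299316406), 89.8648681640625) 0.07615868177319023 0.15978394490090328
0.085 189 0.1307544981314289
0.1 207 0.13086382509815073
0.115 240 0.13078330884685457
[(array([ 0.3385, -0.028 ,  0.0904]), 0.96), (array([ 0.0556, -0.1021,  0.1971]), 0.85)]
top 222 ((96.46304321289062, -62.89085388183594), (49.278778076171875, 79.54168701171875), 75.54228210449219) 0.08107625213230783 0.38278028742234993
top 286 ((98.97125244140625, -74.79948425292969), (41.59647750854492, 60.736785888671875), 89.70988464355469) 0.07439124954324938 0.15994110584160576
0.085 29 0.12489725460163703
0.1 43 0.12541692137850463
0.115 48 0.12547519882403563
[(array([ 0.0589, -0.1028,  0.2022]), 0.87), (array([ 0.338 , -0.0258,  0.0873]), 0.64)]
```

View pics/ld_scene.png

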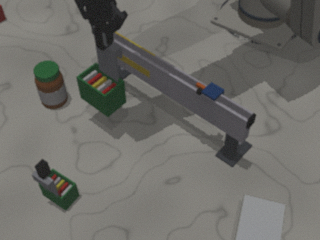

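View pics/ld_top.png

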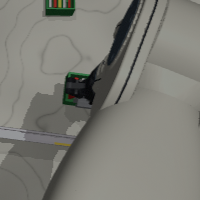

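The box is square to the rail (0.4°) and its underside is at 77 mm as expected. With the foot above the lip, I'll feel for the front face.

Run:
```python
from h import *
env.move_l(rw(.075,-.10,.224),.08)
env.move_l(rw(.017,-.10,.224),.06); env.wait(.2)
f0=F(8);print('f0',f0,rl(env.current_ee_pos()))
x=.017
while x>.000:
    x-=.001; env.move_l(rw(x,-.10,.224),.02); env.wait(.05); f=F(3)-f0
    print(round(x,4),f.round(2),rl(env.current_ee_pos()).round(4))
    if f[0]>2: break
print(env.current_time_s())
```

```text
f0 [ 0.22189266  0.40004702 -2.21123524] [ 0.01710339 -0.09999448  0.22387739]
0.016 [ 0.02 -0.57 -0.05] [ 0.016 -0.1    0.224]
0.015 [-0.17 -0.95 -0.1 ] [ 0.015 -0.1    0.224]
0.014 [-0.28 -0.71  0.2 ] [ 0.014 -0.1    0.224]
0.013 [-0.09 -0.4  -0.4 ] [ 0.013 -0.1    0.224]
0.012 [-0.3  -0.69  0.35] [ 0.012 -0.1    0.224]
0.011 [-0.8  -0.6   0.32] [ 0.011 -0.1    0.224]
0.01 [-0.1  -0.45  0.2 ] [ 0.01  -0.1    0.224]
0.009 [-0.15 -0.24  0.07] [ 0.009 -0.1    0.224]
0.008 [ 1.3  -0.51 -0.42] [ 0.0081 -0.1     0.224 ]
0.007 [ 5.29 -0.76 -2.14] [ 0.0076 -0.1     0.2241]
13.8333
```

Contact came at x = 8.3 mm, against 7.5 predicted. I'll back off 2 mm and lower in small steps.

Run:
```python
from h import *
X=.0102
env.move_l(rw(X,-.10,.224),.02); env.wait(.2); f0=F(8); print('f0',f0)
z=.224
for z in (.216,.208,.203,.199,.196):
    env.move_l(rw(X,-.10,z),.03); env.wait(.05); f=F(3)-f0; print(z,f.round(2))
    if abs(f[2])>1.5 or abs(f[0])>2: raise SystemExit('contact early')
while z>.186:
    z-=.0005; env.move_l(rw(X,-.10,z),.01); env.wait(.05); f=F(4)-f0
    print(round(z,4),f.round(2),rl(env.current_ee_pos()).round(4))
    if f[2]>3.0 : break
print(env.current_time_s())
```

```text
f0 [ 0.06644003 -0.16584463 -2.33557609]
0.216 [0.01 0.18 0.03]
0.208 [ 0.1  -0.28  0.11]
0.203 [-0.04 -0.13  0.34]
0.199 [ 0.23  0.32 -0.5 ]
0.196 [0.35 0.31 0.53]
0.1955 [-0.1   0.16  0.  ] [ 0.0102 -0.1     0.1955]
0.195 [-0.18 -0.07  0.07] [ 0.0102 -0.1     0.195 ]
0.1945 [-0.08  0.25 -0.11] [ 0.0102 -0.1     0.1945]
0.194 [-0.49  0.06 -0.04] [ 0.0102 -0.1     0.194 ]
0.1935 [0.26 0.1  0.11] [ 0.0102 -0.1     0.1935]
0.193 [ 0.28  0.24 -0.13] [ 0.0102 -0.1     0.193 ]
0.1925 [ 0.11  0.   -0.03] [ 0.0102 -0.1     0.1925]
0.192 [-0.04 -0.05  0.19] [ 0.0102 -0.1     0.192 ]
0.1915 [-0.7   0.09  5.87] [ 0.0103 -0.1     0.1918]
19.9583
```

Seated: 5.9 N of bearing at TCP z 191.8 mm, where 192 was predicted. I'll hold, take a quick look, then slide.

Run:
```python
from h import *
X=.0102;Z=.1916
env.move_l(rw(X,-.10,Z),.01)
env.wait(.4);print('hold',F(4)+[0,0,2.34])
im,d=env.get_image('scene');save('seat',cv2.resize(im[130:290,180:400],None,fx=3,fy=3))
y=-.10
while y<.02-1e-6:
    y+=.02; env.move_l(rw(X,y,Z),.05); f=F(2)+[0,0,2.34]; print(round(y,3),f.round(2),rl(env.current_ee_pos()).round(4))
    if f[2]>9: Z+=.0003
    if f[2]<2.5: Z-=.0002
    if np.linalg.norm(f)>14 : print('STOP');break
print(Z,env.current_time_s())
im,d=env.get_image('scene');save('slid',cv2.resize(im[130:290,200:420],None,fx=3,fy=3))
```

```text
hold [-0.83665545  0.34486513  7.3325886 ]
-0.08 [-0.01 -0.53  7.98] [ 0.0105 -0.0796  0.1918]
-0.06 [ 0.59 -0.31  8.89] [ 0.0104 -0.0598  0.1918]
-0.04 [ 0.77 -1.12  8.1 ] [ 0.0104 -0.0398  0.1918]
-0.02 [-0.44 -1.21  8.5 ] [ 0.0104 -0.0198  0.1918]
0.0 [-0.13 -1.25  7.91] [0.0103 0.0002 0.1918]
0.02 [ 0.66 -1.5   8.44] [0.0103 0.0202 0.1918]
0.1916 24.225
```

View pics/slid.png

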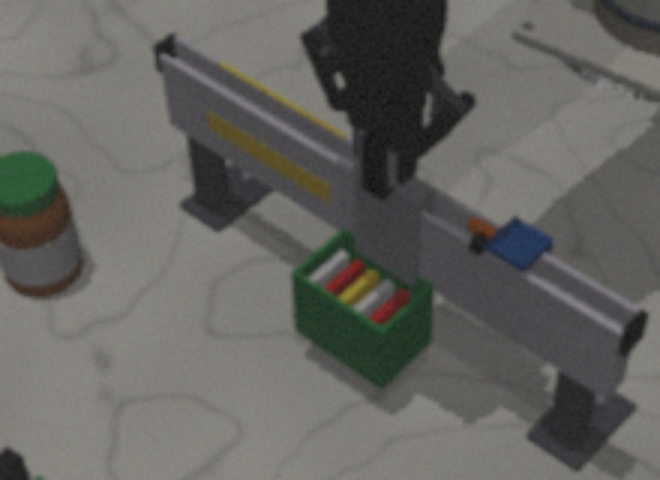

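The caddy hangs flush on the rail with its plate at (390,235), about 30 mm short of the orange flag at (480,230). I'll continue slowly and feel for the buffer.

Run:
```python
from h import *
X=.0102;Z=.1917
env.move_l(rw(X,.045,Z),.05); env.wait(.05)
b=F(4);print('base',b+[0,0,2.34])
y=.045
while y<.13:
    y+=.002; env.move_l(rw(X,y,Z),.02); f=F(3)
    print(round(y,3),(f+[0,0,2.34]).round(2),rl(env.current_ee_pos()).round(4)[1])
    if f[1]-b[1]<-3.0: break
    if env.current_time_s()>42: break
print(env.current_time_s())
im,d=env.get_image('scene');save('buf',cv2.resize(im[130:290,240:440],None,fx=3.5,fy=3.5))
```

```text
base [ 0.6099334  -0.8619669   7.35107524]
0.047 [ 0.47 -3.39  8.04] 0.0468
0.049 [-0.05 -3.27  8.06] 0.0488
0.051 [ 0.93 -3.11  8.06] 0.0507
0.053 [ 0.58 -3.31  7.56] 0.0527
0.055 [ 0.86 -3.93  7.43] 0.0547
26.5417
```

View pics/buf.png

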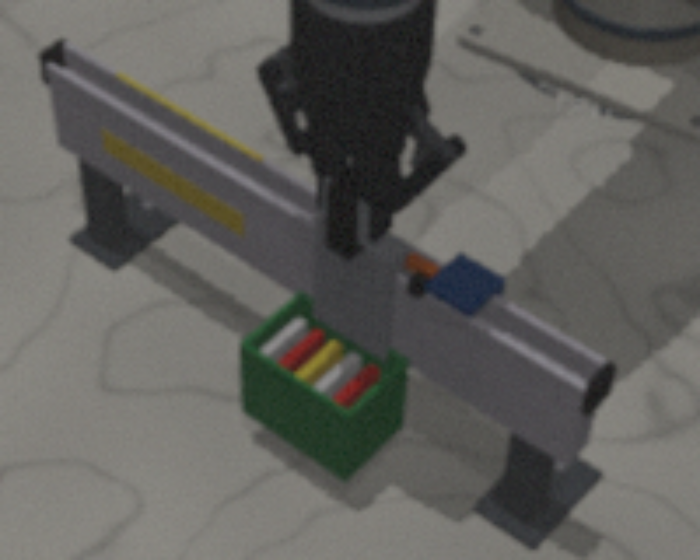

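The rise was only friction: the hook end at (400,265) is still just short of the flag at (420,263) and the buffer at (415,285). I'll continue with the baseline set from the moving value.

Run:
```python
from h import *
X=.0102;Z=.19175
y=.055;h=[]
while y<.13:
    y+=.0015; env.move_l(rw(X,y,Z),.02); f=F(3);h.append(f[1])
    b=np.median(h[:5])
    print(round(y,4),(f+[0,0,2.34]).round(2),rl(env.current_ee_pos()).round(4)[1])
    if len(h)>3 and f[1]-b<-2.3: break
    if f[1]<-7: break
    if env.current_time_s()>36: break
print(env.current_time_s())
im,d=env.get_image('scene');save('buf2',cv2.resize(im[130:290,240:440],None,fx=3.5,fy=3.5))
```

```text
0.0565 [-0.05 -3.8   7.52] 0.0562
0.058 [ 0.2  -3.89  7.19] 0.0577
0.0595 [ 0.45 -3.72  7.36] 0.0592
0.061 [ 0.6  -3.44  7.59] 0.0607
0.0625 [ 0.07 -3.9   7.43] 0.0622
0.064 [ 0.13 -4.1   7.39] 0.0637
0.0655 [ 0.17 -3.99  7.51] 0.0652
0.067 [ 1.06 -4.23  7.92] 0.0667
0.0685 [ 0.2  -5.38  7.9 ] 0.068
0.07 [ 0.12 -7.34  7.94] 0.0691
29.5917
```

View pics/buf2.png

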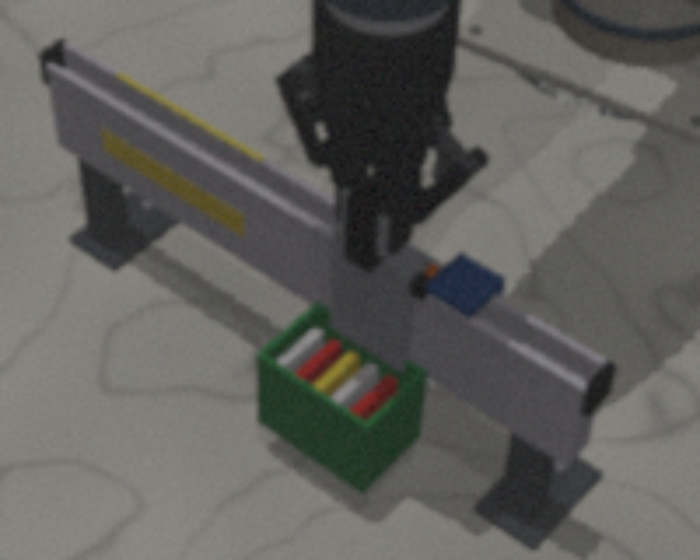

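Buffer contact came at y ≈ 67.5 mm, with 3.3 N extra against it, the flag pushed in and the caddy still seated. I'll unload and let go.

Run:
```python
from h import *
X=.0102
env.wait(.3)
env.move_l(rw(X,.0690,.1919),.01);env.wait(.1);print(F(4)+[0,0,2.34])
im,d=env.get_image('scene')
env.let_go();env.wait(.3);print('rel',F(4),env.current_grip_width(),env.current_time_s())
im,d=env.get_image('scene');save('rel',cv2.resize(im[130:290,240:440],None,fx=3.5,fy=3.5))
```

```text
[ 0.4212533  -4.74218423  5.97065158]
rel [-0.1169813  -0.13956114 -0.07610176] 0.08561365380983016 31.4333
```

View pics/rel.png

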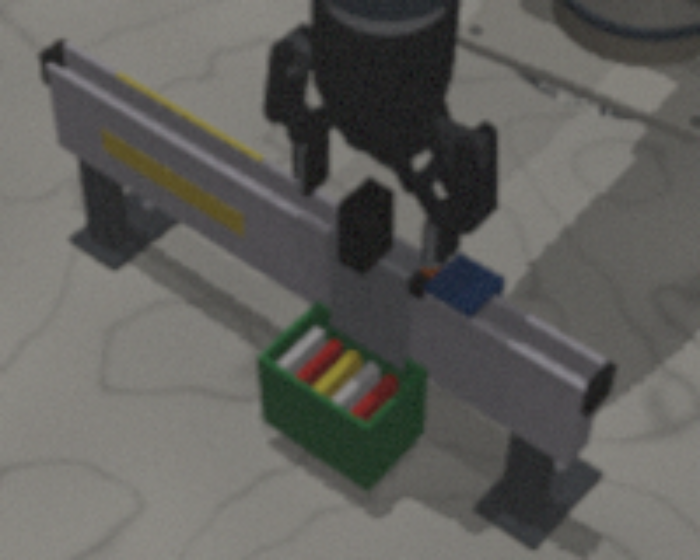

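Released. The caddy still hangs against the buffer at (418,283), and the fingers are clear of the grip. I'll retreat upward and check.

Run:
```python
from h import *
p=env.current_ee_pos();env.move_l([p[0],p[1],.34],.12);env.wait(.3)
print('F',F(),env.current_time_s())
im,d=env.get_image('scene');save('fin',cv2.resize(im[130:290,240:440],None,fx=3.5,fy=3.5))
P=cloud('scene',d);D=P[...,:2]-O;lx=D@RX;ly=D@RY;Z=P[...,2]
m=(d>0)&(lx>-.02)&(lx<.12)&(abs(ly-.069)<.07)
g=m&(im[...,1]>im[...,0]*1.4)&(im[...,1]>im[...,2]*1.25)&(Z>.015)&(Z<.12)
print('box',cv2.minAreaRect(np.c_[lx[g],ly[g]].astype(np.float32)*1000),Z[g].min(),Z[g].max())
for a,b in [(.04,.055),(.055,.07),(.07,.09)]:
    s=g&(Z>a)&(Z<b);print('front',a,s.sum(),np.percentile(lx[s],90))
t=m&(Z>.222)&(Z<.24)&(abs(ly-.069)<.03);print('grip top',t.sum(),lx[t].mean(),ly[t].mean(),Z[t].mean())
for q in ['hook_foot','caddy_grip','caddy']: print(q,[(rl(r['xyz']).round(4).tolist(),round(float(r['conf']),2)) for r in env.landmark_of(q,'scene')])
for q in ['jar','tub','weight']: print(q,[(np.round(r['xyz'],3).tolist(),round(float(r['conf']),2)) for r in env.landmark_of(q,'scene')])
```

```text
F [0.15161605 0.04651067 0.13411065] 33.2333
box ((33.531394958496094, 69.69027709960938), (63.107688903808594, 90.78115844726562), 0.8648222088813782) 0.027955034393398262 0.10225467320586965
front 0.04 149 0.061730672301081604
front 0.055 175 0.06232990643140699
front 0.07 291 0.06325541317424675
grip top 144 0.018426861045194025 0.06944041195445365 0.22843453652518772
hook_foot [([-0.0065, 0.066, 0.1506], 0.68), ([0.3394, -0.0232, 0.0937], 0.62)]
caddy_grip [([0.014, 0.0664, 0.203], 0.57)]
caddy [([0.0286, 0.0639, 0.0265], 0.85), ([0.3089, -0.0308, -0.0067], 0.82)]
jar [([0.604, -0.286, -0.001], 0.69)]
tub [([0.654, 0.308, -0.0], 0.82)]
weight [([0.349, 0.359, -0.002], 0.63)]
```

View pics/fin.png

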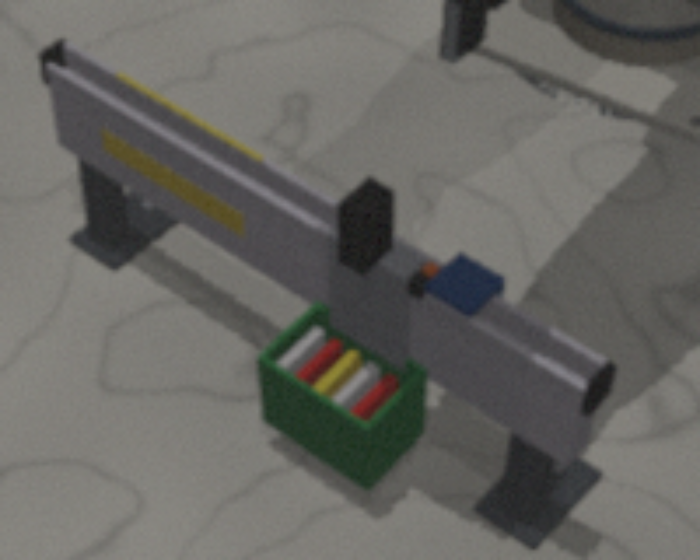

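The caddy hangs level and in line against the buffer at (418,283), with the underside at 28 mm and a tilt of 2–3°. The flag is pushed in and the arm is clear. Handing in.

Run:
```python
from h import *
env.sign_off(); print(env.current_time_s())
```

```text
the job is handed in; nothing more can be done
the job is handed in; nothing more can be done
```

I hung the larger green caddy on the rail at the yellow stretch, slid it to the end-stop buffer, released it there and handed the job in. The last clock reading, just before handing in, was 33.2 s; the verdict isn't reported.

**How it went**
- **Loading:** I gripped the black block, found the rail's front face by light touch (about 5 N), backed off 2 mm and lowered the hook into the groove. I saw no contact on the way down until the floor took the load at the predicted height, with about 6–7 N of bearing.
- **Sliding:** I slid it along seated with 7–9 N downward load. A first rise in side force, to about 3.5 N, turned out to be friction, not the buffer. True buffer contact came at rail y ≈ 67.5 mm, pressed about 3.3 N above friction.

**Last checks after letting go and retreating**
- **Caddy position:** the hook foot reads at the groove floor (z 150.6 mm) and 2 mm from its middle. The grip is at y ≈ 69 mm, the same place as when pressed, so there was no visible spring-back.
- **Caddy attitude:** the box underside is about 28 mm above the counter. It is within 1° of the rail's line and tilts about 2–3°.
- **Bystanders:** the jar, tub and weight read within 5 mm of where they started, which is about the measuring noise.
- **Flag:** it looks pushed in to the buffer in the picture, but I could not read its travel as a number.
- **Robot:** the tool force was about zero, with the gripper well clear.

No check failed. The two cameras disagreed by about 2–3 mm on positions across the rail, so I relied on touch for the hook fit.

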